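# Snap the vent cap onto the lunch container's lid

## Task

Pick up the yellow vent cap and push it straight down onto the bare black stud on the lid of the uncapped lunch container until it clicks and sits fully home on the lid. Do not let go or ease off after the click: finish with the gripper still on the cap, pressing it down firmly. Leave the other things on the counter where they are.

Things in the scene. Friction and masses are not known exactly. Their poses are not given: they have to be found in the camera images.
- cap: The loose yellow vent cap: a round plastic cap, 32 mm outside diameter, 34 mm tall, 25 g, with closed flat top and open mouth below; it starts upright on the counter, mouth down. Origin: centre of its mouth (underside); z points up out of its closed top. The mouth is 20 mm wide at an inner lip 4 mm deep, and 26 mm wide above the lip. Any yaw will do.
- bare_box: Lunch container with the bare stud (fixed): glass box 125 mm (its x) by 165 mm (its y), 66 mm high to the top of its white lid. Origin: centre of its underside; z up. Mid-lid: a round grey boss 38 mm wide, 6 mm high; on it the upright black stud, 26 mm tall, 18 mm wide, its top 6 mm tapering to 8 mm, with four sprung round snap noses standing out to 25 mm across, 13 mm above the boss.
- stud_seat (a point): Centre of the boss's top face on bare_box's lid, on the stud's axis, 72 mm above the counter: the cap's origin comes here when fully home. z up. The cap meets the snap noses with its origin about 18 mm above this point; resistance rises to roughly 10 N, drops with a click that pulls the cap down, and after some 2 mm of free travel it bottoms on the rigid boss.
- capped_box: An identical lunch container (fixed) whose stud already carries a green cap (fixed, 32 mm wide, its top 106 mm above the counter): to be left alone. Origin: centre of its underside; z up.
- blue_stopper: Bystander: loose blue stopper, flange 48 mm wide and 14 mm high, with a 24 mm knob up to 34 mm. It does not fit the stud. Origin: centre of its underside.
- sauce_tub: Bystander: loose closed apple-sauce tub with a yellow lid, 80 x 80 x 51 mm. Origin: centre of its underside.
- white_tub: Bystander: another loose closed tub, white lid, 80 x 80 x 51 mm. Origin: centre of its underside.
- spice_jar: Bystander: loose jar with red cap, 48 mm wide, 100 mm tall. Origin: centre of its underside.
- soy_bottle: Bystander: loose amber bottle with black cap, 60 mm wide, 170 mm tall. Origin: centre of its underside.
- spoon: Bystander: loose spoon lying on the counter along its own x. Origin: on its underside.
There are look-alikes about, which are no part of the job. Of the things shaped like the cap, the yellow one is meant.

How it is judged:
By the outcome, as a careful person would: the job done as asked, in the order asked, and still so for the second after the job is handed in, while the arm keeps its last pose, push and grip.
It also fails if it takes over 32 s, if anything falls off the work surface, if the arm or the gripper's body presses on something with over 40 N, if the wrist force passes 120 N, or if a joint passes its speed limit or range.

## Robot

A 7-joint arm with a two-finger parallel gripper is mounted at the origin on the work surface. World frame = base frame: x ahead of the robot, y to its left, z up, the work surface at z = 0. Lengths are in m, angles in rad, forces in N, time in s.
With the tool pointing down it reaches from about 0.425 to 0.875 m from the base axis. Payload 9.9 kg.
Tool frame: the origin (TCP) lies at the very end of the fingers, on their centre line; the grasp point (between the pads) lies 19 mm behind it (env.tcp_to_grasp is the distance from the TCP to the grasp point, in m); z points along the fingers, y is the line along which they close (so a half turn about z gives the same grasp; the last joint's range is limited). The gripper opens to 85 mm and grips with 20 to 120 N. Pads are 22 mm wide; open, the fingers measure 114 mm over their backs; the gripper's body (76 mm by 85 mm) begins 54 mm behind the grasp point. The pads swing forward as they close: fully open they stand 13 mm farther back than shut.
Start: joints at [1.209, 0.576, 0.025, 1.437, -0.015, 1.129, -0.057], TCP at [0.185, -0.649, 0.231] pointing down, gripper open.
Joint ranges: [-2.76, 2.76], [-0.34, 2.15], [-1.52, 1.57], [0.19, 2.46], [-1.09, 4.23], [0.17, 1.99], [-2.82, 2.82]. Speed limits (rad/s): [2.22, 2.22, 3.01, 3.01, 3.14, 3.14, 3.14].

## Interface

Orientations are given as a unit quaternion [x, y, z, w].
In Python, from rig import env gives the robot as it stands.
- The arm moves only by the tool drive_tool, never from a script. Its argument "plan" is a list of rows, each a list of 2 entries, a list of its own where there are three numbers: the shift along the tool's x, y, z in mm, then the turn, a rotation vector about the tool's x, y, z in degrees. A call has exactly 8 rows; each row shifts and turns the commanded pose from where the row before left it, along the tool's axes as they then stand; what a row does not reach is not made up. A row lasts 1/10 s, in which the tool goes at most 50 mm and 8.59 degrees, less where a joint would pass 70% of its speed; a pose out of reach is approached as far as the arm can. A call with a gripper value outside its range is refused whole. "claw" is the closure, from 0 (fully open) to 1 (shut), set as the call begins (left out, the last holds). The fingers move at their own pace and stop on an object; the grip force is fixed at half the most. Time passes only in rows, so rows that do not move let the fingers close, or fill a call up. It gives the time, the measured TCP pose, the force, the opening and the grip force at its end, in the units of the state.
- env.state(): the state, without advancing time (a new reading comes with each control period).
- env.read_camera(name): name is "scene" or "top" or "wrist"; returns the picture (384x512x3 uint8, red, green, blue); there is no depth.
- env.camera_info(name): a dict with "mtx" (3x3 intrinsics, pixels), "k1" (the pictures are not rectified: a ray, as slopes to the right and down, at radius r is drawn at 1 + k1 r^2 times it, then the intrinsics apply), "R" (3x3) and "t" (3): a world point X has camera coordinates R X + t; the wrist camera has in their place "hand_eye" (4x4, takes a point from camera to tool coordinates, whose origin is the TCP and whose axes are the flange's). Camera axes: x right, y down, z forward; pixel columns grow to the right and rows downward; lengths in m; the calibration is good to about 2 mm. A picture is of the moment at which its call begins: read the wrist's pose just before it. camera_info takes no time and is no camera call.
- env.hand_in(): hands the job in; it is judged then, once.
The state is a dict: "time_s": time; "qpos": joint angles; "dq": joint speeds; "effort": joint torques, N m; "ee_pos": TCP position; "tool_rot": TCP orientation; "contact_force": force on the tool from outside, world axes, zero at the start; "moment": the same for the moment, N m; "width": opening from 0.0 (shut) to 1.0 (fully open); "gripper_force": force on a finger pad.
Only numpy, scipy, OpenCV 4.12 (cv2) and the standard library are available. Lean on these libraries where they do the work, as an engineer would, in place of code of your own. Each camera call takes 0.05 s, during which the arm holds its last target. There are 200 camera calls.

## Working session

There is one attempt and no reset: what is moved stays moved. The work goes in short steps, Python scripts to look and compute and a tool call to move; the robot and the scene stay as the last step left them, time stands still between calls to the robot, and variables do not carry over. Pictures are saved under pics/ and viewed, at most 10 in all, crops included, and the job is handed in when it is done.

Besides the shell and the picture viewer there is one more tool, called after "Emit:" by a JSON object that holds its "fn" and its "kwargs". drive_tool: Moves the arm, as the interface text tells. Its arguments: {"type":"object","properties":{"plan":{"type":"array"},"claw":{"type":"number"}},"required":["plan"]}

```bash
mkdir -p pics; python3 - <<'E'
from rig import env
import cv2, numpy as np
for n in ("scene","top"):
    im=env.read_camera(n); cv2.imwrite(f"pics/{n}0.png",cv2.resize(im[:,:,::-1],(800,600),interpolation=cv2.INTER_CUBIC))
    np.save(f"pics/{n}0.npy",im)
    c=env.camera_info(n); print(n,c)
print(env.camera_info("wrist")); s=env.state(); print(s)
E
```

```text
scene {'mtx': array([[448.68423822,   0.        , 254.50088514],
       [  0.        , 448.68423822, 193.34610709],
       [  0.        ,   0.        ,   1.        ]]), 'k1': -0.06768002008131489, 'R': array([[-0.54501383,  0.83836181,  0.01045926],
       [ 0.60922393,  0.4045617 , -0.68203814],
       [-0.57602615, -0.36534819, -0.73124181]]), 't': array([ 0.2532904 , -0.27479275,  1.40300828])}
top {'mtx': array([[347.00059239,   0.        , 263.19717807],
       [  0.        , 347.00059239, 194.38939082],
       [  0.        ,   0.        ,   1.        ]]), 'k1': 0.035759115260349104, 'R': array([[-0.00260131, -0.9999877 , -0.00422227],
       [-0.97919529,  0.0034039 , -0.2028916 ],
       [ 0.20290347,  0.00360665, -0.9791921 ]]), 't': array([0.02878036, 0.52391165, 0.82503527])}
{'mtx': array([[265.48088942,   0.        , 254.14436524],
       [  0.        , 265.48088942, 190.20771321],
       [  0.        ,   0.        ,   1.        ]]), 'k1': -0.05701354040219176, 'hand_eye': array([[ 2.44914666e-04, -9.58160794e-01, -2.86230383e-01,
         7.30277337e-02],
       [ 9.9999
[... 251 characters left out ...]
: 0.1, 'qpos': array([ 1.20920564,  0.57644656,  0.0248469 ,  1.43782513, -0.01502561,
        1.12901075, -0.05647656]), 'dq': array([ 0.00158798, -0.00212528, -0.00147827, -0.00165353, -0.00091858,
        0.00209716, -0.00129433]), 'effort': array([ 5.96926489e-03, -7.67293596e+01,  2.25776486e+00, -2.86606121e+01,
        1.58173009e-02,  8.56972329e-03,  6.44541615e-05]), 'ee_pos': array([ 0.18500857, -0.64872328,  0.23052947]), 'tool_rot': array([ 9.90366120e-01,  1.38471595e-01, -1.30696738e-04, -7.41322016e-04]), 'contact_force': array([ 0.60660326,  0.08962096, -1.14986542]), 'moment': array([-0.03559819,  0.00148544,  0.01095235]), 'gripper_force': 0.0, 'width': 1.0011798108293384}
```

View pics/scene0.png

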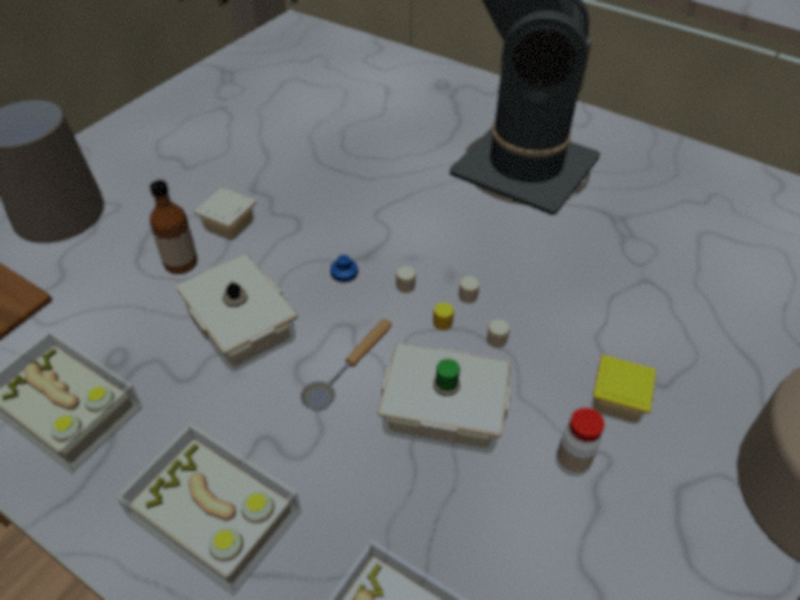

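View pics/top0.png

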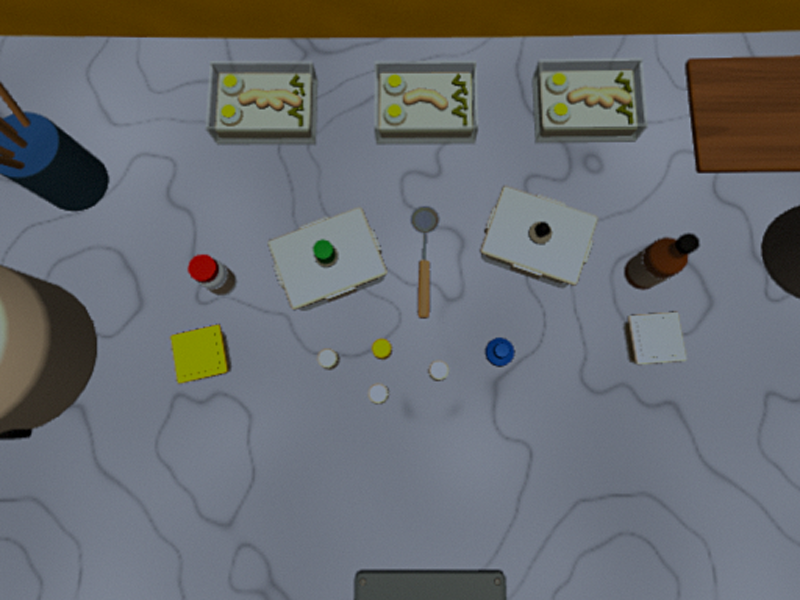

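The scene view shows the yellow cap near (443,315) and the bare stud near (234,291). In the top view they are near (381,348) and (542,230), with three white look-alikes around the yellow cap. I'll enlarge these.

```bash
cat > h.py <<'E'
import numpy as np, cv2
from scipy.spatial.transform import Rotation as Ro
from rig import env
def cam(n,s=None):
    c=env.camera_info(n)
    if n=="wrist":
        s=s or env.state(); H=np.array(c["hand_eye"]); T=np.eye(4)
        T[:3,:3]=Ro.from_quat(s["tool_rot"]).as_matrix(); T[:3,3]=s["ee_pos"]
        M=np.linalg.inv(T@H); return c["mtx"],c["k1"],M[:3,:3],M[:3,3]
    return c["mtx"],c["k1"],c["R"],c["t"]
def ray(C,u,v):
    K,k,R,t=C
    p=cv2.undistortPoints(np.array([[[u,v]]],float),K,np.array([k,0,0,0.]))[0,0]
    return -R.T@t, R.T@np.array([p[0],p[1],1])
def atz(C,u,v,z):
    o,d=ray(C,u,v); return o+d*(z-o[2])/d[2]
def tri(rs):
    A=0;b=0
    for o,d in rs:
        d=d/np.linalg.norm(d);P=np.eye(3)-np.outer(d,d);A=A+P;b=b+P@o
    return np.linalg.solve(A,b)
def proj(C,X):
    K,k,R,t=C
    return cv2.projectPoints(np.array([X],float),cv2.Rodrigues(R)[0],t,K,np.array([k,0,0,0.]))[0][0,0]
E
python3 - <<'E'
from h import *
S,T=np.load("pics/scene0.npy"),np.load("pics/top0.npy")
def crop(im,u,v): # 40x30 -> x10
    return cv2.resize(im[v-15:v+15,u-20:u+20,::-1],(400,300),interpolation=cv2.INTER_CUBIC)
cv2.imwrite("pics/c.png",np.vstack([np.hstack([crop(S,283,202),crop(S,150,187)]),np.hstack([crop(T,244,223),crop(T,347,148)])]))
cs,ct=cam("scene"),cam("top")
f=.64
for n,t in dict(cap=(381,348),w1=(328,359),w2=(378,394),w3=(439,371)).items(): print(n,atz(ct,t[0]*f,t[1]*f,.034))
print('stud',atz(ct,542*f,230*f,.098),atz(cs,234*f,287*f,.098)); print(atz(cs,444*f,309*f,.034))
print('box corners',[atz(ct,a*f,b*f,.066)[:2].round(3) for a,b in((505,187),(597,217),(574,284),(482,253))])
E
```

```text
cap [0.45456279 0.07676542 0.034     ]
w1 [0.43696488 0.1626025  0.034     ]
w2 [0.38064944 0.08088918 0.034     ]
w3 [ 0.41698304 -0.01727609  0.034     ]
stud [ 0.63278713 -0.17935159  0.098     ] [ 0.63998442 -0.17415106  0.098     ]
[0.45444635 0.07866584 0.034     ]
box corners [array([ 0.72, -0.13]), array([ 0.666, -0.278]), array([ 0.553, -0.234]), array([ 0.605, -0.088])]
```

View pics/c.png

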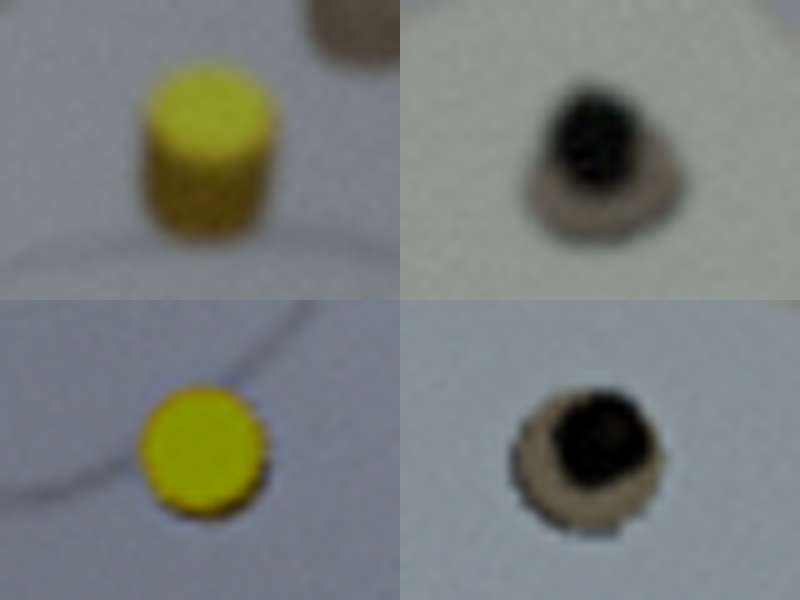

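The crops show the cap top centre at pixel (283.7,197.9) in scene and (244,222.5) in top. The boss centre is near (190.3,188.5) in scene and (385.4... crop offset) to be computed in top.

```bash
python3 - <<'E'
from h import *
cs,ct=cam("scene"),cam("top"); f=.64
print('cap',tri([ray(cs,283.65,197.85),ray(ct,243.95,222.45)]),atz(cs,283.65,197.85,.034),atz(ct,243.95,222.45,.034))
# boss: crop origin scene (130,172), top (327,133)
bs=(130+20.7-.45,172+16.9-.45); bt=(327+18.8-.45,133+16.0-.45)
print('boss',tri([ray(cs,*bs),ray(ct,*bt)]),atz(cs,*bs,.072),atz(ct,*bt,.069))
print('stud@.086',atz(ct,327+20-.45,133+14-.45,.088),atz(cs,130+19.7-.45,172+14-.45,.088))
for n,u,v,z in(('spoon end',424,316,.005),('capbox c1',295,307,.066),('c2',385,265,.066),('soy',643,275,.02),('green',324,251,.106),('blue',501,350,.034)): print(n,atz(ct,u*f,v*f,z)[:2].round(3))
s=env.state();print(Ro.from_quat(s['tool_rot']).as_matrix().round(3))
E
```

```text
cap [0.45508848 0.07701955 0.03333898] [0.45538635 0.07778403 0.034     ] [0.45525236 0.0764914  0.034     ]
boss [ 0.63686063 -0.18057693  0.07580465] [ 0.63440378 -0.1831982   0.072     ] [ 0.63940281 -0.1825209   0.069     ]
stud@.086 [ 0.63801027 -0.18110802  0.088     ] [ 0.63875883 -0.17897411  0.088     ]
spoon end [0.513 0.006]
capbox c1 [0.517 0.213]
c2 [0.586 0.07 ]
soy [ 0.579 -0.364]
green [0.597 0.162]
blue [ 0.451 -0.118]
[[ 0.962  0.274 -0.   ]
 [ 0.274 -0.962  0.001]
 [-0.    -0.002 -1.   ]]
```

Emit:
{"fn": "drive_tool", "kwargs": {"plan": [[[38,-29,0],[0,0,0]],[[38,-29,0],[0,0,0]],[[38,-29,0],[0,0,0]],[[38,-29,0],[0,0,0]],[[38,-29,0],[0,0,0]],[[38,-29,0],[0,0,0]],[[38,-29,0],[0,0,0]],[[38,-29,0],[0,0,0]]], "claw": 0}}

```text
time_s: 0.9
ee_pos: [0.4146, -0.3409, 0.2312]
tool_rot: [0.99, 0.138, -0.0, -0.0]
contact_force: [0.9, -0.2, -0.3]
width: 0.999
gripper_force: 0.0
```

Emit:
{"fn": "drive_tool", "kwargs": {"plan": [[[15,-46,0],[0,0,0]],[[15,-46,0],[0,0,0]],[[15,-46,0],[0,0,0]],[[15,-46,0],[0,0,0]],[[15,-46,0],[0,0,0]],[[15,-46,0],[0,0,0]],[[15,-46,0],[0,0,0]],[[15,-46,0],[0,0,0]]]}}

```text
time_s: 1.7
ee_pos: [0.4279, 0.046, 0.2314]
tool_rot: [0.99, 0.138, 0.0, 0.0]
contact_force: [1.7, -0.1, -0.6]
width: 0.998
gripper_force: 0.0
```

Emit:
{"fn": "drive_tool", "kwargs": {"plan": [[[17,-11,20],[0,0,0]],[[17,-12,20],[0,0,0]],[[0,0,20],[0,0,-7]],[[0,0,20],[0,0,-7]],[[0,0,0],[0,0,-7]],[[0,0,0],[0,0,-8]],[[0,0,0],[0,0,0]],[[0,0,0],[0,0,0]]]}}

```text
time_s: 2.5
ee_pos: [0.4547, 0.0754, 0.1512]
tool_rot: [0.925, 0.38, -0.0, -0.0]
contact_force: [0.2, -0.2, -1.2]
width: 0.997
gripper_force: 0.0
```

```bash
python3 - <<'E'
from h import *
s=env.state(); C=cam("wrist",s); im=env.read_camera("wrist")
cv2.imwrite("pics/w1.png",cv2.resize(im[:,:,::-1],(800,600),interpolation=cv2.INTER_CUBIC))
print(s['ee_pos'],s['tool_rot'],proj(C,[.4552,.0771,.034])/.64)
m=((im[...,0]>130)&(im[...,1]>110)&(im[...,2]<80)).astype(np.uint8)
n,l,st,ce=cv2.connectedComponentsWithStats(m)
for i in range(1,n):
    if st[i,4]>100: print(st[i],ce[i],ce[i]/.64,atz(C,*ce[i],.034))
E
```

```text
[0.454659   0.07543228 0.15123927] [ 9.25001487e-01  3.79963457e-01 -8.14401301e-05 -1.14998912e-04] [397.52553295 289.46264111]
[  0   0  38  30 756] [17.91269841 10.87433862] [27.98859127 16.9911541 ] [0.42121641 0.34651043 0.034     ]
```

View pics/w1.png

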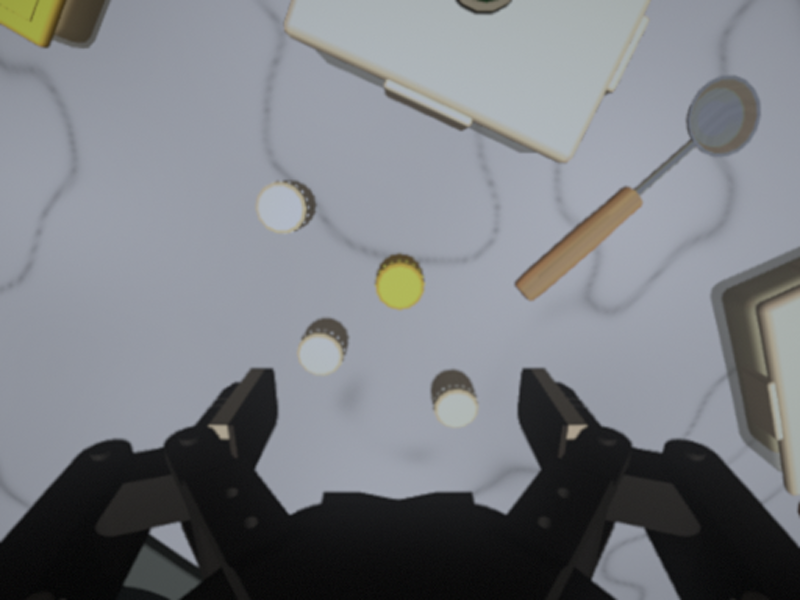

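The cap is at (400.5,286), about 2 mm from the prediction. The fingers straddle it freely, clear of the white caps, so I'll descend.

Emit:
{"fn": "drive_tool", "kwargs": {"plan": [[[3,0,25],[0,0,0]],[[0,0,25],[0,0,0]],[[0,0,25],[0,0,0]],[[0,0,25],[0,0,0]],[[0,0,20],[0,0,0]],[[0,0,15],[0,0,0]],[[0,0,7],[0,0,0]],[[0,0,3],[0,0,0]]]}}

```text
time_s: 3.35
ee_pos: [0.4567, 0.0777, 0.0059]
tool_rot: [0.924, 0.381, -0.0, 0.0]
contact_force: [0.4, 1.1, 0.6]
width: 1.002
gripper_force: 0.0
```

Emit:
{"fn": "drive_tool", "kwargs": {"plan": [[[0,0,0],[0,0,0]],[[0,0,0],[0,0,0]],[[0,0,0],[0,0,0]],[[0,0,0],[0,0,0]],[[0,0,0],[0,0,0]],[[0,0,0],[0,0,0]],[[0,0,0],[0,0,0]],[[0,0,0],[0,0,0]]], "claw": 1}}

```text
time_s: 4.15
ee_pos: [0.4572, 0.0777, 0.0072]
tool_rot: [0.924, 0.382, 0.001, 0.0]
contact_force: [-1.5, -0.7, 10.5]
width: 0.371
gripper_force: 58.5
```

Emit:
{"fn": "drive_tool", "kwargs": {"plan": [[[0,0,-4],[0,0,0]],[[0,0,-10],[0,0,0]],[[0,0,-20],[0,0,0]],[[0,0,-30],[0,0,0]],[[0,0,-30],[0,0,0]],[[0,0,-30],[0,0,0]],[[0,0,-30],[0,0,0]],[[0,0,-30],[0,0,0]]]}}

```text
time_s: 4.95
ee_pos: [0.4564, 0.0776, 0.1924]
tool_rot: [0.924, 0.382, 0.0, -0.0]
contact_force: [0.7, 0.7, 0.3]
width: 0.367
gripper_force: 59.4
```

Emit:
{"fn": "drive_tool", "kwargs": {"plan": [[[-7,40,0],[0,0,0]],[[-7,40,0],[0,0,0]],[[-7,40,0],[0,0,0]],[[-7,40,0],[0,0,0]],[[-7,40,0],[0,0,0]],[[-7,40,0],[0,0,0]],[[-7,40,0],[0,0,0]],[[-6,31,0],[0,0,0]]]}}

```text
time_s: 5.75
ee_pos: [0.638, -0.1839, 0.191]
tool_rot: [0.924, 0.381, 0.0, 0.0]
contact_force: [1.9, -0.4, -0.5]
width: 0.368
gripper_force: 59.4
```

Emit:
{"fn": "drive_tool", "kwargs": {"plan": [[[0,0,0],[0,0,0]],[[0,0,0],[0,0,0]],[[0,0,0],[0,0,0]],[[0,0,0],[0,0,0]],[[0,0,0],[0,0,0]],[[0,0,0],[0,0,0]],[[0,0,0],[0,0,0]],[[0,0,0],[0,0,0]]]}}

```text
time_s: 6.55
ee_pos: [0.6374, -0.1812, 0.1903]
tool_rot: [0.924, 0.382, -0.0, -0.0]
contact_force: [-0.9, 0.7, -0.5]
width: 0.37
gripper_force: 59.5
```

```bash
python3 - <<'E'
from h import *
s=env.state(); C=cam("wrist",s); im=env.read_camera("wrist")
np.save("pics/w2.npy",im); T=env.read_camera("top"); np.save("pics/t2.npy",T); S=env.read_camera("scene"); np.save("pics/s2.npy",S)
p=proj(C,[.638,-.181,.072]); print(s['ee_pos'],s['tool_rot'],p)
u0,v0=int(p[0])-67,int(p[1])-60; u0=max(u0,0);v0=max(v0,0); print(u0,v0)
a=cv2.resize(im[v0:v0+120,u0:u0+133,::-1],None,fx=5,fy=5,interpolation=cv2.INTER_CUBIC); cv2.imwrite("pics/w2.png",a)
E
```

```text
[ 0.63744642 -0.18122971  0.19033402] [ 9.24122686e-01  3.82095880e-01 -9.37123907e-06 -9.08647816e-06] [255.39973952 185.92820566]
188 125
```

View pics/w2.png

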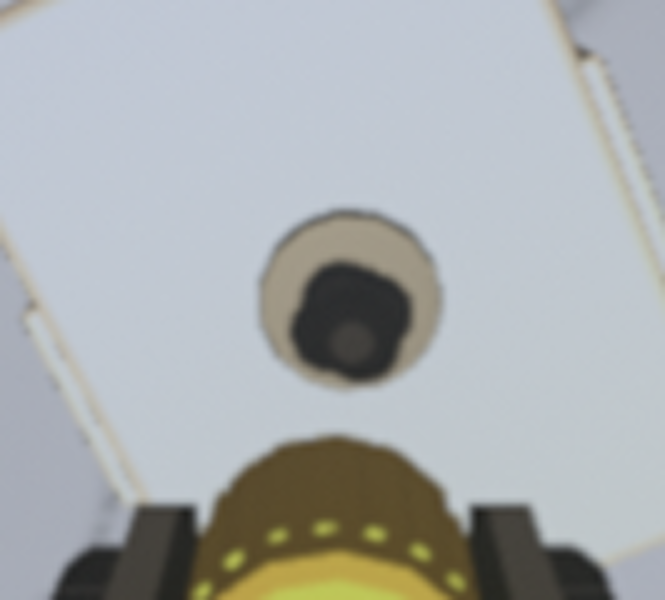

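The stud top is at crop (352,343), the boss centre at (350,300), and the front of the cap's rim at (336,436). So the stud lies to the right of the cap, and I'll compute the relative offset in the tool frame.

```bash
python3 - <<'E'
from h import *
c=env.camera_info("wrist");H=c["hand_eye"]
C=(c["mtx"],c["k1"],np.linalg.inv(H)[:3,:3],np.linalg.inv(H)[:3,3])
px=lambda x,y:(188+x/5-.4,125+y/5-.4)
for n,x,y,z in(('boss',350.5,300,.118),('studtop',352,343,.0923),('rim front (x-16)',336,436,.0065),('padL',198,508,0),('padR',470,508,0)):
    print(n,(atz(C,*px(x,y),z)*1000).round(1))
# yellow in image: rim & top face fits
im=np.load("pics/w2.npy"); cv2.imwrite("pics/w3.png",cv2.resize(im[190:290,187:320,::-1],None,fx=6,fy=6,interpolation=cv2.INTER_CUBIC))
T=np.load("pics/t2.npy");S=np.load("pics/s2.npy")
E
```

```text
boss [  2.    2.6 118. ]
studtop [ 0.9  2.5 92.3]
rim front (x-16) [16.  -0.7  6.5]
padL [  9.5 -16.7   0. ]
padR [ 9.5 14.9  0. ]
```

View pics/w3.png

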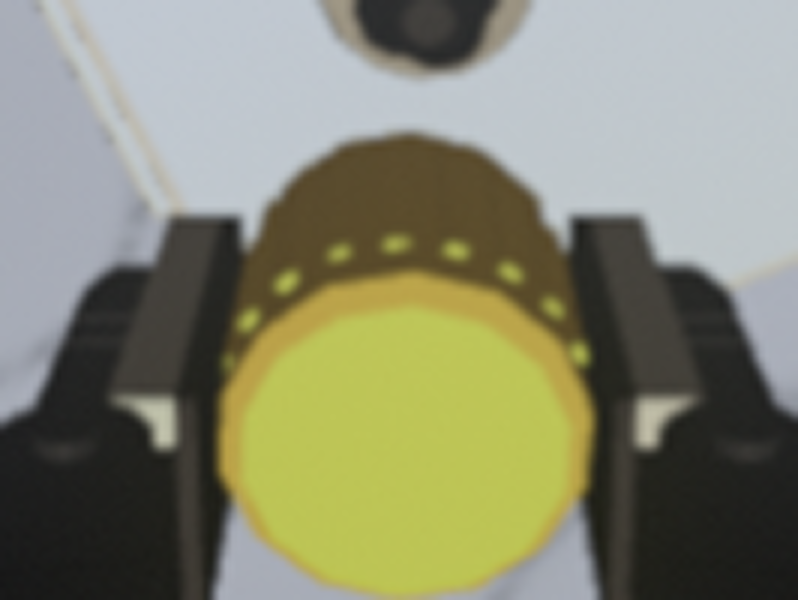

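The cap top is an ellipse centred at (406,434) in this crop, with its front rim at (408,132).

```bash
python3 - <<'E'
from h import *
c=env.camera_info("wrist");H=c["hand_eye"]
C=(c["mtx"],c["k1"],np.linalg.inv(H)[:3,:3],np.linalg.inv(H)[:3,3])
px=lambda x,y:(187+x/6-.42,190+y/6-.42)
for z in(-.0295,-.0275,-.0255):
  print('captop',z,[(atz(C,*px(x,y),z)*1000).round(1)for x,y in((406,434),(218,434),(594,434),(406,270),(406,598))])
print('rim',atz(C,*px(408,132),.0065)*1000)
E
```

```text
captop -0.0295 [array([  4.2,  -1. , -29.5]), array([  4.1, -16.1, -29.5]), array([  4.1,  14.1, -29.5]), array([ 18.7,  -1. , -29.5]), array([-11.5,  -1. , -29.5])]
captop -0.0275 [array([  2.9,  -1. , -27.5]), array([  2.9, -16.4, -27.5]), array([  2.9,  14.3, -27.5]), array([ 17.7,  -1. , -27.5]), array([-13. ,  -1. , -27.5])]
captop -0.0255 [array([  1.7,  -1. , -25.5]), array([  1.6, -16.6, -25.5]), array([  1.6,  14.6, -25.5]), array([ 16.7,  -1. , -25.5]), array([-14.6,  -1. , -25.5])]
rim [16.11083072 -0.80604717  6.5       ]
```

Emit:
{"fn": "drive_tool", "kwargs": {"plan": [[[1,3,8],[0,0,0]],[[0,0,10],[0,0,0]],[[0,0,10],[0,0,0]],[[0,0,8],[0,0,0]],[[0,0,4],[0,0,0]],[[0,0,0],[0,0,0]],[[0,0,0],[0,0,0]],[[0,0,0],[0,0,0]]]}}

```text
time_s: 7.5
ee_pos: [0.6406, -0.1828, 0.1508]
tool_rot: [0.924, 0.382, 0.0, 0.0]
contact_force: [0.6, 0.4, -0.7]
width: 0.369
gripper_force: 59.5
```

```bash
python3 - <<'E'
from h import *
s=env.state(); im=env.read_camera("wrist"); np.save("pics/w4.npy",im); print(s['ee_pos'])
cv2.imwrite("pics/w4.png",cv2.resize(im[170:270,187:320,::-1],None,fx=6,fy=6,interpolation=cv2.INTER_CUBIC))
E
```

```text
[ 0.6405861  -0.18280395  0.15077482]
```

View pics/w4.png

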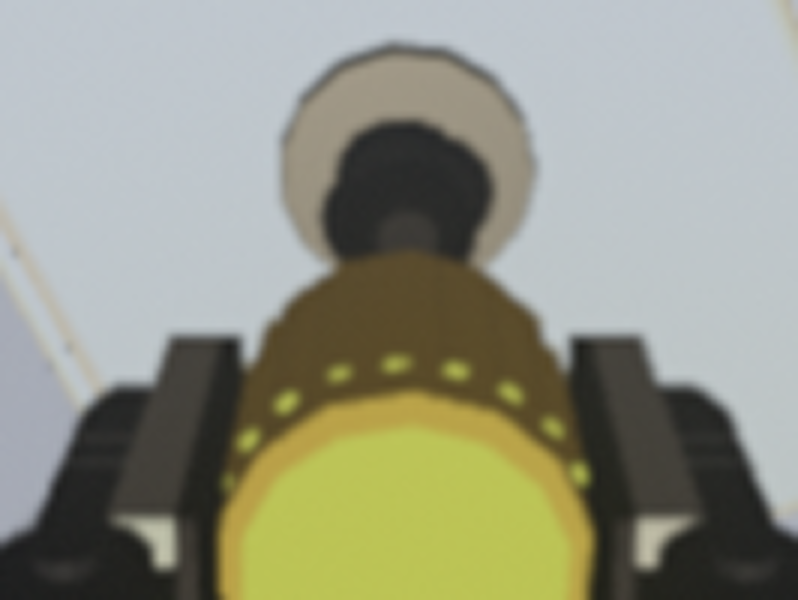

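```bash
python3 - <<'E'
from h import *
c=env.camera_info("wrist");H=c["hand_eye"]
C=(c["mtx"],c["k1"],np.linalg.inv(H)[:3,:3],np.linalg.inv(H)[:3,3])
px=lambda x,y:(187+x/6-.42,170+y/6-.42)
zb=.1508-.072
for n,x,y,z in(('boss front',408,50,zb),('L',282,168,zb),('R',537,168,zb),('studtop',408,232,.0528),('nose front',405,120,zb-.013),('noseL',322,215,zb-.013),('noseR',494,190,zb-.013),('rim',408,251,.0075)): print(n,(atz(C,*px(x,y),z)*1000).round(1))
E
```

```text
boss front [18.8 -0.7 78.8]
L [  1.1 -19.   78.8]
R [ 1.1 18.1 78.8]
studtop [ 0.9 -0.7 52.8]
nose front [12.2 -1.1 65.8]
noseL [ -1.5 -12.6  65.8]
noseR [ 2.2 11.1 65.8]
rim [15.8 -0.8  7.5]
```

Alignment is good to about 0.5 mm, so I'll descend to just above the noses.

Emit:
{"fn": "drive_tool", "kwargs": {"plan": [[[0.5,0,10],[0,0,0]],[[0,0,12],[0,0,0]],[[0,0,10],[0,0,0]],[[0,0,7],[0,0,0]],[[0,0,5],[0,0,0]],[[0,0,4],[0,0,0]],[[0,0,2],[0,0,0]],[[0,0,0],[0,0,0]]]}}

```text
time_s: 8.35
ee_pos: [0.6406, -0.1824, 0.1002]
tool_rot: [0.924, 0.382, -0.0, -0.0]
contact_force: [-0.9, 0.3, 0.2]
width: 0.367
gripper_force: 59.5
```

Emit:
{"fn": "drive_tool", "kwargs": {"plan": [[[0,0,1],[0,0,0]],[[0,0,1],[0,0,0]],[[0,0,1],[0,0,0]],[[0,0,1],[0,0,0]],[[0,0,1],[0,0,0]],[[0,0,1],[0,0,0]],[[0,0,0],[0,0,0]],[[0,0,0],[0,0,0]]]}}

```text
time_s: 9.15
ee_pos: [0.6415, -0.1828, 0.0957]
tool_rot: [0.924, 0.382, 0.001, 0.001]
contact_force: [-1.7, -0.2, 9.8]
width: 0.37
gripper_force: 60.4
```

Emit:
{"fn": "drive_tool", "kwargs": {"plan": [[[0,0,1],[0,0,0]],[[0,0,1],[0,0,0]],[[0,0,1],[0,0,0]],[[0,0,1],[0,0,0]],[[0,0,0],[0,0,0]],[[0,0,0],[0,0,0]],[[0,0,0],[0,0,0]],[[0,0,0],[0,0,0]]]}}

```text
time_s: 9.95
ee_pos: [0.6408, -0.1827, 0.0904]
tool_rot: [0.924, 0.382, 0.0, 0.0]
contact_force: [-0.1, -1.9, 2.6]
width: 0.37
gripper_force: 59.7
```

Emit:
{"fn": "drive_tool", "kwargs": {"plan": [[[0,0,1],[0,0,0]],[[0,0,1],[0,0,0]],[[0,0,1],[0,0,0]],[[0,0,1],[0,0,0]],[[0,0,1],[0,0,0]],[[0,0,0],[0,0,0]],[[0,0,0],[0,0,0]],[[0,0,0],[0,0,0]]]}}

```text
time_s: 10.75
ee_pos: [0.6401, -0.1823, 0.0843]
tool_rot: [0.924, 0.382, -0.001, -0.0]
contact_force: [2.0, -2.5, -13.1]
width: 0.365
gripper_force: 60.4
```

Emit:
{"fn": "drive_tool", "kwargs": {"plan": [[[0,0,1],[0,0,0]],[[0,0,1],[0,0,0]],[[0,0,1],[0,0,0]],[[0,0,1],[0,0,0]],[[0,0,1],[0,0,0]],[[0,0,1],[0,0,0]],[[0,0,0],[0,0,0]],[[0,0,0],[0,0,0]]]}}

```text
time_s: 11.55
ee_pos: [0.6408, -0.1823, 0.0794]
tool_rot: [0.924, 0.382, 0.0, 0.0]
contact_force: [-0.1, -1.3, 0.7]
width: 0.368
gripper_force: 61.7
```

Emit:
{"fn": "drive_tool", "kwargs": {"plan": [[[0,0,1],[0,0,0]],[[0,0,1],[0,0,0]],[[0,0,1],[0,0,0]],[[0,0,1],[0,0,0]],[[0,0,0],[0,0,0]],[[0,0,0],[0,0,0]],[[0,0,0],[0,0,0]],[[0,0,0],[0,0,0]]]}}

```text
time_s: 12.35
ee_pos: [0.6409, -0.1823, 0.0791]
tool_rot: [0.924, 0.382, 0.001, 0.001]
contact_force: [-11.4, 1.2, 34.1]
width: 0.365
gripper_force: 64.9
```

```bash
python3 - <<'E'
from h import *
S=env.read_camera("scene"); s=env.state(); print(s['ee_pos'],s['contact_force'],s['gripper_force'])
T=env.read_camera("top"); s=env.state(); print(s['ee_pos'],s['contact_force'],s['moment'])
a=cv2.resize(S[120:270,80:280,::-1],(800,600),interpolation=cv2.INTER_CUBIC); cv2.imwrite("pics/fin.png",a)
E
```

```text
[ 0.6408676  -0.18237127  0.07914949] [-11.88739358   1.04408461  33.50074453] 64.86349873244762
[ 0.64088137 -0.18237618  0.07917418] [-12.3607887    1.22406318  33.72659102] [0.26210102 2.65823819 0.00708381]
```

View pics/fin.png

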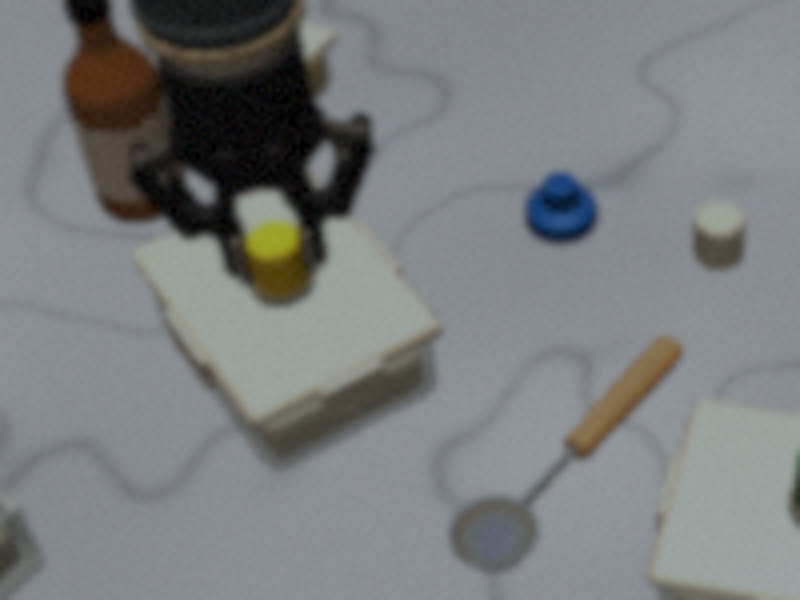

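The picture shows the cap at (277,260) sitting on the boss, gripped. The push holds steady at about 34 N, and the bystanders in view are where they were. Handing in.

```bash
python3 -c "
from rig import env
print(env.hand_in())"
```

```text
the job is handed in; nothing more can be done
None
```

The yellow cap is clicked onto the bare stud and appears fully home on the lid; the job was handed in at about 12.5 s with the gripper still on the cap, pressing down at about 34 N.

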